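Unlock a control box with its square T-key and hold the cover open

ROBOT

A 6-joint arm with a two-finger parallel gripper is mounted at the origin on the work surface. World frame = base frame: x ahead of the robot, y to its left, z up, the work surface at z = 0. Lengths are in mm, angles in rad, forces in N, time in s.
With the tool pointing down it reaches from about 375 to 925 mm from the base axis. Payload 5.7 kg.
Tool frame: the origin (TCP) lies on the centre line of the jaws, within the pads' length; the fingertips stand 14 mm ahead of it and the grasp point (between the pads) lies 5 mm behind it; x points along the fingers, y is the direction in which the jaws open and shut, and the axes are right-handed (so a half turn about x gives the same grasp; the last joint's range is limited). The gripper opens to 85 mm and grips with 20 to 120 N. Pads are 22 mm wide; open, the fingers measure 114 mm over their backs; the gripper's body (76 mm by 85 mm) begins 54 mm behind the grasp point. The pads swing forward as they close: fully open they stand 13 mm farther back than shut.
Start: joints at [-1.336, 0.359, 1.51, -0, 1.272, -0.115], TCP at [205.61, -563.64, 245.267] pointing down, gripper open.
Joint ranges: [-2.97, 2.97], [-1.01, 2.36], [0.21, 2.38], [-0.96, 4.11], [0.2, 2.71], [-2.98, 2.98]. Speed limits (rad/s): [2.39, 2.39, 3.14, 3.14, 3.14, 3.14].

INTERFACE

Orientations are given as [roll, pitch, yaw] about the fixed x, y, z axes, in that order (R = Rz(yaw) Ry(pitch) Rx(roll)).
In Python, from cell import arm gives the robot as it stands. The module is installed in compiled form; this text tells all that it offers.
- The arm moves only by the tool move_arm, never from a script. Its argument "plan" is a list of rows, each a list of 7 numbers: the turn, a rotation vector about the world's x, y, z in rad, then the shift along the world's x, y, z in mm, then the closure, from -1 (fully open) to 1 (shut), so that 0 is half open. A call has exactly 5 rows; each row is the pose to reach, as a shift and turn from the pose measured when the call began; what a row does not reach only later rows make up. A row lasts 1/10 s, in which the tool goes at most 50 mm and 8.59 degrees, less where a joint would pass 70% of its speed; a pose out of reach is approached as far as the arm can. A call with a gripper value outside its range is refused whole. The fingers move at their own pace and stop on an object; the grip force is fixed at half the most. Time passes only in rows, so rows that repeat a pose let the fingers close, or fill a call up. It gives the time, the measured TCP pose, the force and the opening at its end, in the units of the state.
- arm.get_obs(): the state, without advancing time (a new reading comes with each control period).
- arm.capture(name): name is "scene" or "side" or "wrist"; returns a dict with "color" (480x640x3 uint8, red, green, blue), "depth" (480x640 float32, mm along the optical axis (not along the pixel's ray), 0 where there is no reading), "vertical_fov" (degrees; the focal length in pixels is half the picture's height over the tangent of half this angle, whatever the lens; pixels are square), "cx", "cy" (the principal point, pixels), "R" (3x3) and "t" (3): a world point X has camera coordinates R X + t; the wrist camera has in their place "tool_from_camera" (4x4, takes a point from camera to tool coordinates, whose origin is the TCP and whose axes are the tool frame's). Camera axes: x right, y down, z forward; pixel columns grow to the right and rows downward; lengths in mm; the calibration is good to about 2 mm. A picture is of the moment at which its call begins: read the wrist's pose just before it.
- arm.sign_off(): hands the job in, once; it reports no verdict.
Trained networks look in a picture, given as the dict that the camera call returned (one of the last four; its "shot" number tells which), for a name from the list of things; names that differ only in an ending like _2 or _b are one class to them, and where a whole thing is asked for, a point or a joint stands for the part that bears it (a point fixed in the world has none). Each returns a list of dicts, best first, with "score" (0 to 1); they miss things now and then, are a little off and sometimes report something else, mostly with a low value. They report only what shows in the picture. A call takes as long as a camera call. They do not tell look-alikes from the thing itself.
- arm.search_frame(picture, query): "point" ([x, y, z] in mm, in world coordinates, good to about 4 mm: the middle of the surface that is visible of it).
- arm.mark_of(picture, query): "point" ([x, y, z] in mm, in world coordinates, good to about 4 mm: a listed point, or the origin of a listed thing).
The state is a dict: "t": time; "q": joint angles; "qvel": joint speeds; "effort": joint torques, N m; "tool_pos": TCP position; "tool_rot": TCP orientation; "ft_force": force on the tool from outside, world axes, zero at the start; "ft_torque": the same for the moment, N m; "width": opening from 0.0 (shut) to 1.0 (fully open).
Only numpy, scipy, OpenCV 4.12 (cv2) and the standard library are available. Lean on these libraries where they do the work, as an engineer would, in place of code of your own. Each camera call takes 0.05 s, during which the arm holds its last target. There are 200 camera calls.

TASK

Unlock the cover of the grey control box: take the red T-key from the wooden stand, push it well down into the square recess of the latch and turn it anticlockwise (seen from above) about a quarter turn, until it is unlocked, then stand the key back in the stand and let go of it. Then lift the cover by its black handle to 60 degrees from closed, so that I can get at the breakers inside, and keep holding it there; nothing props it and it falls shut if let go, so the job finishes while you are still holding it. Leave everything else on the bench where it is.

Things in the scene. Friction and masses are not known exactly. Their poses are not given: they have to be found in the camera images.
- control_box: light-grey sheet-steel control box lying on its back, fixed to the bench, 220 (x) x 300 (y) x 110 mm tall, with a hinged cover on top. Origin at the middle of its underside; its x points away from the robot to the hinge side, its z up. On the cover beside the latch, a red dot marks where the latch head's line points when locked, a green dot when unlocked.
- cover (a joint): angle of the cover, rad: 0 closed (level), grows as the front edge is lifted (60 degrees is 1.047), stops at 1.85. The cover (1 kg with handle and latch, give or take 20 %) falls shut by its weight; the hinge is nearly free. Locked, it lifts less than 1 degree. Sheet 306 mm wide, 3 mm thick, its front edge 226 mm from the hinge axis.
- cover_hinge (a point): middle of the hinge axis at the far top edge of the box, 113 mm behind the box's middle and 111.5 mm above the bench. The axis runs along the control box's y. The point turns with the cover; with the cover closed its axes are parallel to the box's: the cover's sheet then spans z 0 to 3 mm, x -226 to 0 mm.
- pull (a point): middle of the bar of the black bow handle on the cover, at the middle of its front edge: a round bar 12 mm thick, along its y, parallel to the hinge, 98 mm straight between two legs. The point lies 200 mm in front of the hinge axis and 48 mm above it when closed (45 mm above the sheet, 39 mm clear below the bar). Turns with the cover.
- latch (a joint): turn of the latch, rad: starts between 0.1 and 0.4 (locked), turns anticlockwise seen from above up to its stop at 1.571 (fully unlocked). The cam lets go of the box at about 0.9; count it as unlocked beyond 1.25. Turns with about 0.06 N m of friction and stays where it is left.
- latch_mouth (a point): middle of the mouth of the latch's square recess, on top of the round steel head (37 mm across, 8 mm proud of the cover, at its front right, 190 mm in front of the hinge axis, 95 mm to -y; 122.5 mm above the bench when closed). Recess 11.5 mm square, 16 mm deep, sides along this point's x and y; turns with the latch (x along the box's x at 0). A red line on the head points to its -x.
- key_red: the red T-key, overall 126 mm tall: a plastic crossbar 76 mm long (along its y), 14 mm thick (along its x), 22 mm high, its middle 115 mm above the foot, on a straight upright shank that is 10 mm square (sides parallel to its x and y), its last 4 mm tapering to 7.4 mm. 130 g. Origin at the middle of the foot (the tip), z up along the shank. Starts upright in one of the three holes of the stand.
- key_red_tip (a point): the tip (foot) of the red key, on its axis.
- key_stand: light wooden block, fixed, 210 (x) x 60 (y) x 55 mm tall, origin at the middle of its underside. Three square holes 14 mm wide, 45 mm deep (floor 10 mm above the bench), 2 mm chamfer, at x = -70, 0 and +70 mm on its middle line. Which key is in which hole varies; crossbars lie along the stand's y. The key may go back into any free hole.
- key_blue: blue T-key, not needed: overall 126 mm tall: a plastic crossbar 76 mm long (along its y), 14 mm thick (along its x), 22 mm high, its middle 115 mm above the foot, on a straight upright shank 12 mm round. Origin at the foot. Stays in its hole of the stand.
- key_yellow: yellow T-key, not needed: overall 126 mm tall: a plastic crossbar 76 mm long (along its y), 14 mm thick (along its x), 22 mm high, its middle 115 mm above the foot, on a straight upright shank 10 mm round, dark. Origin at the foot. Stays in its hole of the stand.
- multimeter: yellow hand multimeter, 150 x 75 x 44 mm, lying on the bench. Origin under its middle. Leave alone.
- tape_roll: roll of yellow tape lying flat, 100 mm across, 24 mm high. Origin under its middle. Leave alone.
- screwdriver: screwdriver with an orange handle lying on the bench, about 200 mm long. Leave alone.
- spare_breaker: spare white circuit breaker with a blue toggle, 80 x 35 x 76 mm. Origin under its middle. Leave alone.
- spray_can: blue spray can standing on the bench, 58 mm across, 190 mm tall. Origin under its middle. Leave alone.
Not all that is in view belongs to the job. There is more than one size of the key_red; the one meant has the size given above. Leave any purple look-alike of the key_stand alone.

How it is judged (in metres and radians):
On the way, in this order (a step that is already met when the one before it is completed fails the run):
1. The red key's tip is at least 10 mm down in the latch's recess (z of key_red_tip in the frame of latch_mouth below -0.01 m and horizontal distance between key_red_tip and latch_mouth below 0.005 m), for 0.1 s.
2. With the key in the recess, the latch is turned beyond 1.25 rad (z of key_red_tip in the frame of latch_mouth below -0.008 m and horizontal distance between key_red_tip and latch_mouth below 0.005 m and value of joint latch above 1.25 rad), for 0.1 s.
3. The red key stands upright in a hole of the stand, let go (z of key_red_tip in the frame of key_stand below 0.022 m and x of key_red_tip in the frame of key_stand between -0.1 and 0.1 m and y of key_red_tip in the frame of key_stand between -0.025 and 0.025 m and angle between key_red's own z axis and vertical below 0.2 rad and contact force between the fingers and key_red below 0.05 N), for 0.2 s.
At the end, for the whole second after the job is handed in: The fingers hold the cover by its black handle, still, at 60 degrees (within 5 degrees) from closed; the latch is unlocked; the red key stands upright in a hole of the stand, foot down at the bottom of the hole, not touched; the other two keys stand where they stood (within 30 mm) (all of step 3 and value of joint cover between 0.96 and 1.135 rad and velocity of joint cover between -0.05 and 0.05 rad/s and contact force between the fingers and cover above 1 N and height (world z) of pull above 0.26 m and distance between the grasp point and pull below 0.05 m and value of joint latch above 1.1 rad and not (distance of any of key_blue, key_yellow from where it was at the start of the episode above 0.03 m)); the arm keeps its last pose, push and grip.
It fails at once if The latch is turned without the red key in its recess (value of joint latch between 0.75 and 1 rad and z of key_red_tip in the frame of latch_mouth above -0.004 m).
It fails at once if The cover is forced up while still locked (value of joint cover above 0.08 rad and value of joint latch below 0.8 rad).
It fails at once if The cover is lifted before the red key stands back in the stand (value of joint cover above 0.15 rad and not (z of key_red_tip in the frame of key_stand below 0.022 m and x of key_red_tip in the frame of key_stand between -0.1 and 0.1 m and y of key_red_tip in the frame of key_stand between -0.025 and 0.025 m and angle between key_red's own z axis and vertical below 0.2 rad)).
It fails at once if Something else on the bench is moved more than 30 mm (distance of any of key_blue, key_yellow, multimeter, tape_roll, screwdriver, spare_breaker, spray_can from where it was at the start of the episode above 0.03 m).
It also fails if it takes over 58 s, if anything falls off the work surface, if the arm or the gripper's body presses on something with over 40 N, if the wrist force passes 120 N, or if a joint passes its speed limit or range.

## Working session

There is one attempt and no reset: what is moved stays moved. The work goes in short steps, Python scripts to look and compute and a tool call to move; the robot and the scene stay as the last step left them, time stands still between calls to the robot, and variables do not carry over. Pictures are saved under pics/ and viewed, about 8 in all and at most 12, crops included, and the job is handed in when it is done.

Besides the shell and the picture viewer there is one more tool, called after ">>>" in YAML: its name, and indented under it one key for each argument. move_arm: Moves the arm, as the interface text tells. Its arguments: {"type":"object","properties":{"plan":{"type":"array"}},"required":["plan"]}

```bash
mkdir -p pics
cat > h.py <<'E'
import numpy as np, cv2
from cell import arm
from scipy.spatial.transform import Rotation as Ro
def save(p,n,crop=None,s=1):
    im=p["color"][:,:,::-1]
    if crop: x0,y0,x1,y1=crop; im=im[y0:y1,x0:x1]
    cv2.imwrite("pics/"+n+".png",cv2.resize(im,None,fx=s,fy=s,interpolation=cv2.INTER_CUBIC))
def foc(p): return p["color"].shape[0]/2/np.tan(np.radians(p["vertical_fov"])/2)
def pose(o): return Ro.from_euler("xyz",o["tool_rot"]).as_matrix(),np.array(o["tool_pos"])
def cam(p,o=None):
    "world X = A c + b"
    if "R" in p: R=np.array(p["R"]); return R.T,-R.T@np.array(p["t"])
    R,t=pose(o); T=np.array(p["tool_from_camera"]); return R@T[:3,:3],R@T[:3,3]+t
def cloud(p,o=None):
    A,b=cam(p,o); f=foc(p); d=p["depth"]; v,u=np.mgrid[:480,:640]
    c=np.stack([(u-p["cx"])/f*d,(v-p["cy"])/f*d,d],-1); X=c@A.T+b; X[d==0]=np.nan; return X
def proj(p,X,o=None):
    A,b=cam(p,o); c=(np.asarray(X)-b)@A; f=foc(p); return c[...,0]/c[...,2]*f+p["cx"],c[...,1]/c[...,2]*f+p["cy"]
E
python3 - <<'E'
from h import *
o=arm.get_obs();print(o)
ps={}
for n in("scene","side"):
    p=arm.capture(n);save(p,n+"0");ps[n]=p
    A,b=cam(p);print(n,b.round(),A[:,2].round(2),foc(p))
    for q in("control_box","latch_mouth","pull","cover_hinge","key_red","key_red_tip","key_stand","key_blue","key_yellow"):
        print(n,q,[(np.round(r["point"]).tolist(),round(r["score"],2),np.round(proj(p,r["point"])).tolist()) for r in arm.mark_of(p,q)[:3]])
E
```

```text
{'t': 0.0, 'q': array([-1.33610513e+00,  3.59511298e-01,  1.51146884e+00,  1.02704638e-05,
        1.27250122e+00, -1.15127022e-01]), 'qvel': array([ 1.31160633e-04,  6.86570551e-04, -4.78477319e-04,  2.27350733e-03,
        1.17560329e-03, -1.87448902e-05]), 'effort': array([-1.24695456e-03, -5.27618301e+01, -2.78622258e+01, -1.08016709e-04,
        1.31658762e-02,  6.76398372e-06]), 'tool_pos': array([ 205.45913279, -563.00720939,  244.43596949]), 'tool_rot': array([-1.69111799,  1.5689076 ,  1.80028986]), 'ft_force': array([ 0.52903244, -0.79634256, -0.4763409 ]), 'ft_torque': array([-0.0348995 , -0.03693569,  0.0088813 ]), 'width': 1.000652285508064}
scene [1474.  205. 1323.] [-0.63 -0.14 -0.76] 545.3257083255926
scene control_box [([572.0, 148.0, -2.0], 0.56, [365.0, 298.0])]
scene latch_mouth [([484.0, 65.0, 122.0], 0.62, [344.0, 243.0])]
scene pull [([485.0, 158.0, 161.0], 0.8, [377.0, 240.0]), ([487.0, 66.0, 119.0], 0.65, [344.0, 245.0]), ([636.0, -451.0, 3.0], 0.42, [163.0, 277.0])]
scene cover_hinge [([682.0, 141.0, 113.0], 0.95, [358.0, 307.0]), ([329.0, 267.0, 2.0], 0.17,
[... 813 characters left out ...]
 ([556.0, 477.0, -0.0], 0.64, [308.0, 178.0])]
side cover_hinge [([684.0, 139.0, 108.0], 0.98, [375.0, 204.0])]
side key_red [([673.0, -298.0, 2.0], 0.82, [423.0, 350.0]), ([565.0, -290.0, 11.0], 0.7, [377.0, 352.0]), ([521.0, -403.0, -1.0], 0.6, [373.0, 402.0])]
side key_red_tip [([524.0, -398.0, -0.0], 0.83, [374.0, 399.0]), ([670.0, -299.0, 2.0], 0.62, [422.0, 350.0]), ([566.0, -295.0, 8.0], 0.58, [379.0, 355.0])]
side key_stand [([258.0, -392.0, -4.0], 0.77, [246.0, 422.0]), ([492.0, -287.0, 4.0], 0.62, [345.0, 358.0])]
side key_blue [([424.0, -280.0, 9.0], 0.63, [315.0, 359.0]), ([330.0, 264.0, -2.0], 0.58, [248.0, 223.0])]
side key_yellow [([495.0, -287.0, 11.0], 0.72, [347.0, 356.0])]
```

View pics/side0.png

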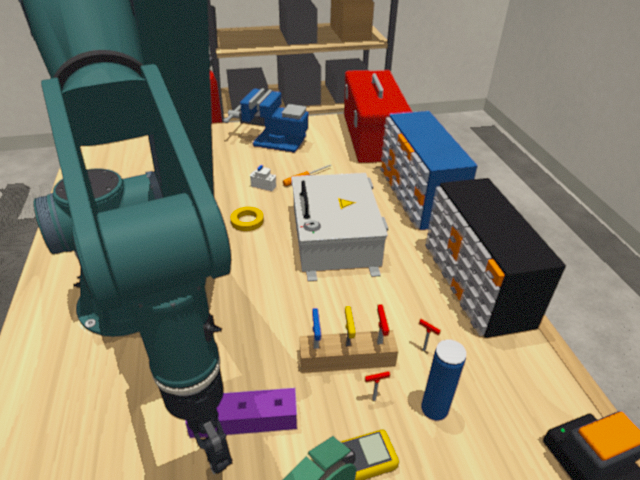

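View pics/scene0.png

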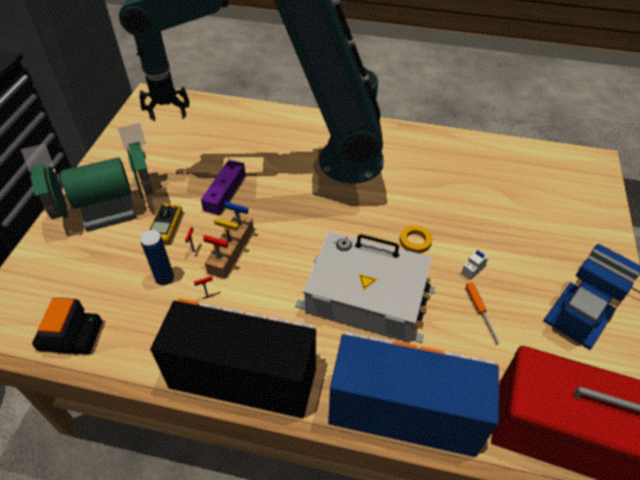

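Run:
```python
from h import *
o=arm.get_obs();R,t=pose(o);print(R.round(3))
p=arm.capture("wrist");print(np.round(p["tool_from_camera"],2),foc(p))
p=arm.capture("side");save(p,"side1",(280,280,480,430),4)
s=arm.capture("scene")
# colour masks -> 3D centres of crossbars from depth
for n,p in(("side",p),("scene",s)):
    X=cloud(p);h=cv2.cvtColor(p["color"],cv2.COLOR_RGB2HSV)
    reg=(X[...,0]>350)&(X[...,0]<750)&(X[...,1]>-460)&(X[...,1]<-200)&(X[...,2]>50)&(X[...,2]<180)
    for c,m in(("red",((h[...,0]<6)|(h[...,0]>172))),("yel",(h[...,0]>22)&(h[...,0]<34)),("blu",(h[...,0]>105)&(h[...,0]<125))):
        m=(m&reg&(h[...,1]>150)&(h[...,2]>90)).astype(np.uint8)
        k,l,st,_=cv2.connectedComponentsWithStats(m)
        for i in range(1,k):
            if st[i,4]>20: Y=X[l==i];print(n,c,st[i].tolist(),np.median(Y,0).round(),np.percentile(Y,2,0).round(),np.percentile(Y,98,0).round())
```

```text
[[-0.     0.343 -0.939]
 [ 0.    -0.939 -0.343]
 [-1.    -0.    -0.   ]]
[[ 0.0000e+00 -2.9000e-01  9.6000e-01 -1.2843e+02]
 [ 1.0000e+00 -0.0000e+00 -0.0000e+00  1.1000e-01]
 [ 0.0000e+00  9.6000e-01  2.9000e-01 -7.4420e+01]
 [ 0.0000e+00  0.0000e+00  0.0000e+00  1.0000e+00]] 338.1690751813566
side red [378, 305, 11, 30, 174] [ 560. -305.  136.] [ 554. -334.  121.] [ 569. -267.  140.]
side red [420, 320, 20, 14, 101] [ 672. -304.   87.] [ 658. -321.   74.] [ 687. -284.   91.]
side red [365, 372, 25, 11, 130] [ 522. -403.   88.] [ 499. -407.   73.] [ 545. -398.   93.]
side yel [345, 306, 11, 32, 224] [ 492. -296.  136.] [ 484. -325.  117.] [ 502. -254.  140.]
side blu [313, 309, 6, 17, 32] [ 428. -264.  137.] [ 422. -289.  135.] [ 431. -245.  139.]
side blu [313, 320, 7, 20, 53] [ 420. -309.  136.] [ 416. -318.  122.] [ 427. -278.  139.]
scene red [186, 228, 7, 13, 39] [ 525. -397.   88.] [ 503. -402.   82.] [ 545. -393.   94.]
scene red [204, 236, 24, 9, 104] [ 564. -291.  135.] [ 558. -328.  125.] [ 573. -259.  141.]
scene red [195, 276, 17, 9, 51] [ 673. -298.   86.] [ 655. -317.   77.] [ 685. -281.   93.]
scene blu [225, 202, 22, 8, 60] [ 426. -281.  136.] [ 418. -314.  129.] [ 433. -245.  141.]
```

View pics/side1.png

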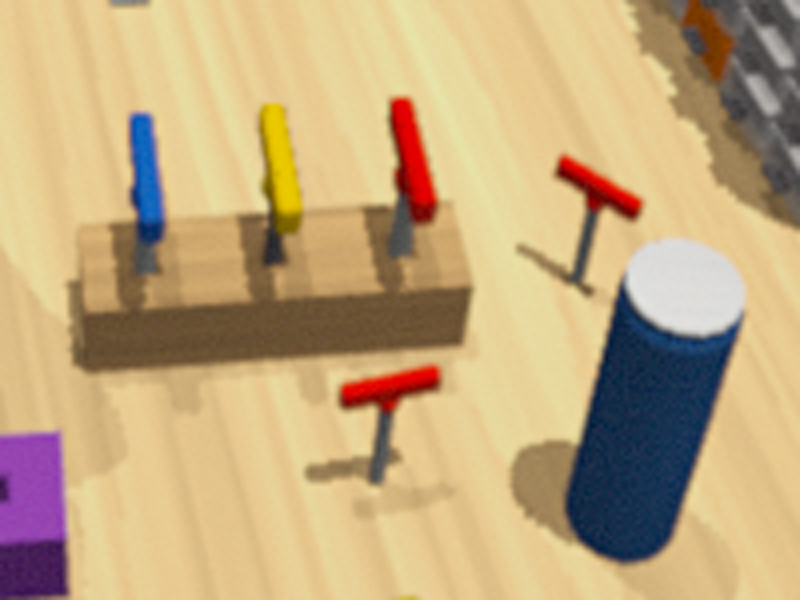

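>>> move_arm:
  plan:
    - [0,0,0.14,30,20,30,-1]
    - [0,0,0.28,68,48,50,-0.6]
    - [0,0,0.42,106,76,56,-0.3]
    - [0,0,0.56,144,104,56,-0.3]
    - [0,0,0.7,182,132,56,-0.3]

```text
t: 1.65
tool_pos: [389.0, -430.6, 302.0]
tool_rot: [1.106, 1.569, -0.981]
ft_force: [1.0, -1.1, -0.5]
width: 0.648
```

>>> move_arm:
  plan:
    - [0,0,0.14,38,30,0,-0.3]
    - [0,0,0.28,78,60,0,-0.3]
    - [0,0,0.42,118,90,0,-0.3]
    - [0,0,0.45,155,120,0,-0.3]
    - [0,0,0.45,177,141,0,-0.3]

```text
t: 2.15
tool_pos: [568.6, -287.2, 301.9]
tool_rot: [1.567, 1.569, -0.066]
ft_force: [-0.8, -0.0, 0.2]
width: 0.651
```

Run:
```python
from h import *
o=arm.get_obs();R,t=pose(o);print(o["t"],t,R.round(3),o["width"],o["qvel"].round(2))
p=arm.capture("wrist");save(p,"w1")
X=cloud(p,o);h=cv2.cvtColor(p["color"],cv2.COLOR_RGB2HSV)
for c,m in(("red",((h[...,0]<6)|(h[...,0]>172))),("yel",(h[...,0]>22)&(h[...,0]<34)),("blu",(h[...,0]>105)&(h[...,0]<125))):
    m=(m&(h[...,1]>150)&(h[...,2]>90)&(X[...,2]>110)&(X[...,2]<150)).astype(np.uint8)
    k,l,st,_=cv2.connectedComponentsWithStats(m)
    for i in range(1,k):
        if st[i,4]>100:
            Y=X[l==i]; z=np.percentile(Y[:,2],90); T=Y[(Y[:,2]>z-4)]
            r=cv2.minAreaRect(T[:,:2].astype(np.float32));print(c,st[i].tolist(),Y.mean(0).round(1),z,T.mean(0).round(1),r)
```

```text
2.15 [ 568.57368955 -287.19518785  301.88751116] [[ 0.002  0.998 -0.063]
 [-0.    -0.063 -0.998]
 [-1.     0.002  0.   ]] 0.65067822561398 [ 0.45  0.14 -0.21 -0.02  0.08  0.48]
red [312, 189, 12, 14, 112] [ 568.5 -263.4  135.4] 136.55700526682585 [ 568.5 -263.5  135.4] ((568.2164916992188, -264.00714111328125), (10.174939155578613, 9.804925918579102), 83.66790771484375)
red [309, 210, 16, 57, 704] [ 564.  -301.2  135. ] 136.5004189014839 [ 563.8 -301.1  135.5] ((563.2296752929688, -302.8360595703125), (53.769351959228516, 12.189413070678711), 83.1244125366211)
yel [237, 228, 6, 33, 149] [ 494.3 -302.3  135.7] 136.73248875439876 [ 494.3 -302.3  135.7] ((494.07086181640625, -303.4496154785156), (31.078643798828125, 4.975520610809326), 82.31333923339844)
```

View pics/w1.png

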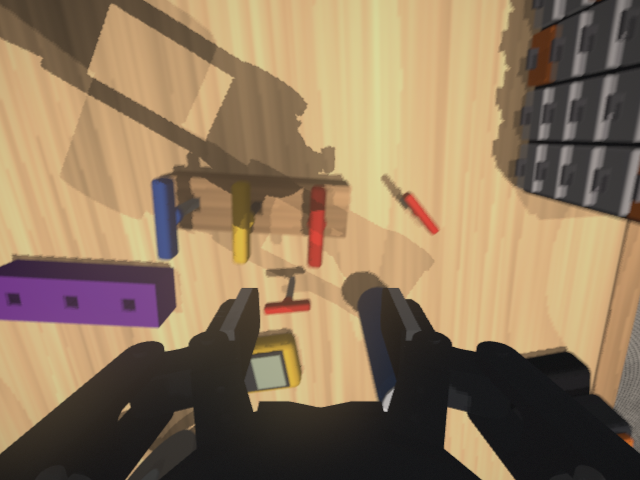

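>>> move_arm:
  plan:
    - [0,0,-0.055,-4,-7,-40,-0.3]
    - [0,0,-0.055,-4,-7,-85,-0.3]
    - [0,0,-0.055,-4,-7,-130,-0.3]
    - [0,0,-0.055,-4,-7,-165,-0.3]
    - [0,0,-0.055,-4,-7,-180,-0.3]

```text
t: 2.7
tool_pos: [564.6, -290.1, 118.1]
tool_rot: [-2.887, 1.565, 1.708]
ft_force: [0.2, -0.5, 0.1]
width: 0.648
```

>>> move_arm:
  plan:
    - [0,0,0,0,0,0,0.2]
    - [0,0,0,0,0,0,1]
    - [0,0,0,0,0,0,1]
    - [0,0,0,0,0,0,1]
    - [0,0,0,0,0,0,1]

```text
t: 3.2
tool_pos: [565.9, -290.9, 120.1]
tool_rot: [2.61, 1.567, 0.922]
ft_force: [0.1, 0.3, 6.3]
width: 0.148
```

Run:
```python
from h import *
o=arm.get_obs();R,t=pose(o);print(o["t"],t,R.round(3),o["width"]*85,o["ft_force"],o["ft_torque"])
```

```text
3.2 [ 565.87789435 -290.93424568  120.120181  ] [[ 0.002  0.993 -0.116]
 [ 0.003 -0.116 -0.993]
 [-1.     0.002 -0.003]] 12.592769041858556 [0.11370278 0.28493995 6.27996971] [-0.04200108  0.08284324  0.01372069]
```

>>> move_arm:
  plan:
    - [0,0,0,0,0,15,1]
    - [0,0,0,0,0,45,1]
    - [0,0,0,0,0,85,1]
    - [0,0,0,0,0,125,1]
    - [0,0,0,0,0,150,1]

```text
t: 3.7
tool_pos: [566.8, -291.5, 274.1]
tool_rot: [1.787, 1.565, 0.1]
ft_force: [0.3, -0.7, -1.5]
width: 0.156
```

Run:
```python
from h import *
o=arm.get_obs();R,t=pose(o);print(o["t"],t,o["width"]*85,o["ft_force"])
p=arm.capture("side")
# box latch from side & scene, close crop
for n in("side","scene"):
    p=arm.capture(n);X=cloud(p);h=cv2.cvtColor(p["color"],cv2.COLOR_RGB2HSV)
    print(n,"tip",[(np.round(r["point"],1).tolist(),round(r["score"],2)) for r in arm.mark_of(p,"key_red_tip")[:3]])
    for q in("latch_mouth","pull","cover_hinge"): print(q,[(np.round(r["point"],1).tolist(),round(r["score"],2)) for r in arm.mark_of(p,q)[:1]])
    top=(X[...,2]>108)&(X[...,2]<121)&(X[...,0]>430)&(X[...,0]<750)&(X[...,1]>-60)&(X[...,1]<340)
    Y=X[top];r=cv2.minAreaRect(Y[:,:2].astype(np.float32));print("cover",np.median(Y[:,2]),r)
    if n=="scene": save(p,"latch_scene",(325,225,405,285),8)
    else: save(p,"latch_side",(280,170,400,260),6)
```

```text
3.7 [ 566.8257059  -291.46304408  274.06385278] 13.29631130926338 [ 0.26675028 -0.69908209 -1.46056509]
side tip [([520.9, -396.6, -1.8], 0.83), ([567.3, -302.1, 165.4], 0.82), ([672.4, -296.6, 1.9], 0.72)]
latch_mouth [([486.6, 61.5, 125.8], 0.61)]
pull [([485.7, 159.4, 159.3], 0.58)]
cover_hinge [([684.9, 139.3, 109.9], 0.7)]
cover 116.00351124317751 ((575.2230224609375, 148.9629669189453), (315.4185485839844, 234.777099609375), 84.05464935302734)
scene tip [([559.8, -298.9, 159.1], 0.59), ([674.6, -300.1, -4.7], 0.5)]
latch_mouth [([485.5, 63.3, 119.3], 0.51)]
pull [([485.4, 158.8, 160.2], 0.72)]
cover_hinge [([550.1, 482.4, -1.3], 0.46)]
cover 115.19110839807536 ((571.1082763671875, 149.57415771484375), (306.4100036621094, 243.545654296875), 84.34771728515625)
```

>>> move_arm:
  plan:
    - [0,0,0,-6,25,0,1]
    - [0,0,0,-16,65,0,1]
    - [0,0,0,-27,105,0,1]
    - [0,0,0,-38,145,0,1]
    - [0,0,0,-48,185,0,1]

```text
t: 4.75
tool_pos: [516.6, -104.2, 268.5]
tool_rot: [-3.045, 1.566, 1.55]
ft_force: [0.8, 0.4, -1.2]
width: 0.151
```

>>> move_arm:
  plan:
    - [0,0,0,-10,40,0,1]
    - [0,0,0,-20,75,0,1]
    - [0,0,0,-28,105,0,1]
    - [0,0,0,-33,124,0,1]
    - [0,0,0,-33,124,0,1]

```text
t: 5.25
tool_pos: [482.4, 22.0, 268.2]
tool_rot: [-2.847, 1.565, 1.751]
ft_force: [0.5, -0.5, -0.9]
width: 0.155
```

Run:
```python
from h import *
o=arm.get_obs();R,t=pose(o);print(o["t"],t.round(1),R.round(3).tolist(),o["width"]*85,o["qvel"].round(2))
p=arm.capture("wrist");u,v=proj(p,[485.5,63.7,122.5],o);print(u,v,proj(p,t-[0,0,110],o))
for q in("latch_mouth","key_red_tip"): print(q,[(np.round(r["point"],1).tolist(),round(r["score"],2)) for r in arm.mark_of(p,q)[:2]])
save(p,"w2");x,y=int(u),int(v);save(p,"w2c",(x-50,max(0,y-37),x+50,y+113),5)
```

```text
5.25 [482.4  22.  268.2] [[-0.001, 0.993, -0.114], [0.006, -0.114, -0.993], [-1.0, -0.002, -0.005]] 13.157048528971952 [-0.04  0.01 -0.03 -0.03 -0.01 -0.04]
318.11767810132943 178.52092696073717 (np.float64(320.20068484597806), np.float64(241.17841727267617))
latch_mouth [([485.1, 66.8, 124.7], 0.58)]
key_red_tip []
```

View pics/w2c.png

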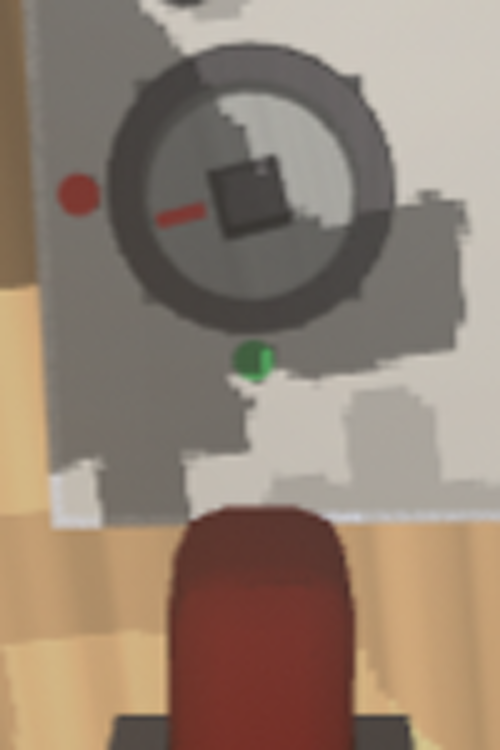

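```bash
cat >> h.py <<'E'
def ray(p,u,v,z,o=None):
    A,b=cam(p,o); f=foc(p); d=A@np.array([(u-p["cx"])/f,(v-p["cy"])/f,1]); return b+d*(z-b[2])/d[2]
def mark(p,X,col,o=None):
    u,v=proj(p,X,o); cv2.circle(p["color"],(int(round(float(u))),int(round(float(v)))),0,col,-1)
E
python3 - <<'E'
from h import *
o=arm.get_obs();R,t=pose(o)
p=arm.capture("wrist")
print("mouth",ray(p,318.1,180.8,122.5,o).round(1)); e=ray(p,319,257,t[2]+16,o);print("bar end",e.round(1),"centre",(e+R[:,2]*38).round(1),t.round(1))
for n in("side","scene"):
    p=arm.capture(n);h=cv2.cvtColor(p["color"],cv2.COLOR_RGB2HSV);X=cloud(p)
    m=((h[...,0]<6)|(h[...,0]>172))&(h[...,1]>120)&(np.abs(X[...,2]-t[2])<40)&(np.abs(X[...,1]-22)<70)
    Y=X[m];print(n,m.sum(),((Y-t)@R).min(0).round(1),((Y-t)@R).max(0).round(1))
    m=(np.abs(X[...,2]-t[2]+75)<22)&(np.linalg.norm(X[...,:2]-t[:2],axis=-1)<35)
    for a in (-90,-75,-60):
        k=m&(np.abs(X[...,2]-t[2]-a)<8); Y=X[k]; print("shank",a,k.sum(),((Y-t)@R).mean(0).round(1) if k.sum() else "")
    u,v=proj(p,t-[0,0,60]);u,v=int(u),int(v)
    im=cv2.resize(p["color"][v-25:v+25,u-32:u+32],None,fx=6,fy=6,interpolation=cv2.INTER_CUBIC)
    for a in range(-110,20,10):
        x,y=proj(p,t+R@[-a,0,0]);cv2.circle(im,(int((x-u+32.5)*6),int((y-v+25.5)*6)),1,(0,255,0),-1)
    ims=im if n=="side" else np.hstack([ims,im])
cv2.imwrite("pics/key.png",ims[:,:,::-1])
E
```

```text
mouth [487.1  58.9 122.5]
bar end [487.5  52.1 284.4] centre [483.1  14.4 284.3] [484.   19.3 268.4]
side 136 [-38.7  -8.  -28.9] [ 0.2  8.8 45.3]
shank -90 25 [88.6 -0.7 10.3]
shank -75 27 [74.3 -0.2  9.6]
shank -60 29 [61.1 -0.4  9.1]
scene 69 [-38.4  -3.9 -32.9] [ 2.2 34.5 37.7]
shank -90 14 [89.8 -0.2  4.6]
shank -75 18 [76.  -0.5  3.7]
shank -60 18 [61.8 -0.3  4.2]
```

View pics/key.png

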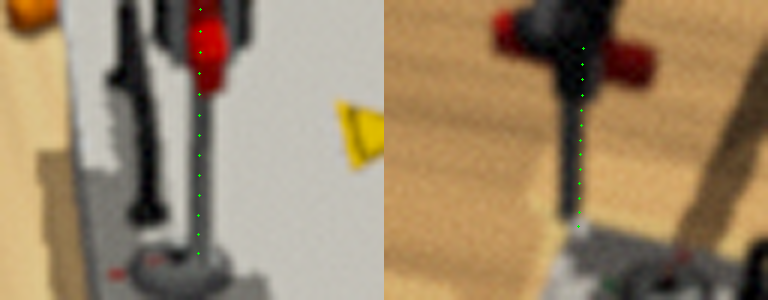

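>>> move_arm:
  plan:
    - [0,0,0.12,1,20,-5,1]
    - [0,0,0.24,2.5,40,-12,1]
    - [0,0,0.24,2.5,44,-18,1]
    - [0,0,0.24,2.5,44,-18,1]
    - [0,0,0.24,2.5,44,-18,1]

```text
t: 6.05
tool_pos: [486.5, 62.1, 250.3]
tool_rot: [-2.899, 1.567, 1.933]
ft_force: [0.7, 0.1, -1.7]
width: 0.151
```

Run:
```python
from h import *
P=[]
for i in range(5):
    o=arm.get_obs();R,t=pose(o);P.append(t);p=arm.capture("wrist");print(t.round(1),np.arctan2(R[1,1],R[0,1]).round(3),R[:,0].round(4))
print(np.mean(P,0).round(1),proj(p,np.mean(P,0)+[0,0,-110],o),o["ft_force"])
save(p,"w3",(270,200,370,275),8)
```

```text
[486.5  62.1 250.3] 0.119 [-0.0014  0.0037 -1.    ]
[486.7  62.  250.5] 0.12 [-9.0e-04  3.8e-03 -1.0e+00]
[486.8  62.  250.7] 0.12 [-5.0e-04  3.9e-03 -1.0e+00]
[486.8  62.1 250.7] 0.12 [-3.e-04  4.e-03 -1.e+00]
[486.8  62.2 250.7] 0.12 [-2.e-04  4.e-03 -1.e+00]
[486.7  62.1 250.6] (np.float64(319.82000158539114), np.float64(241.08577914934557)) [-0.30747949 -0.09754261 -1.48565626]
```

View pics/w3.png

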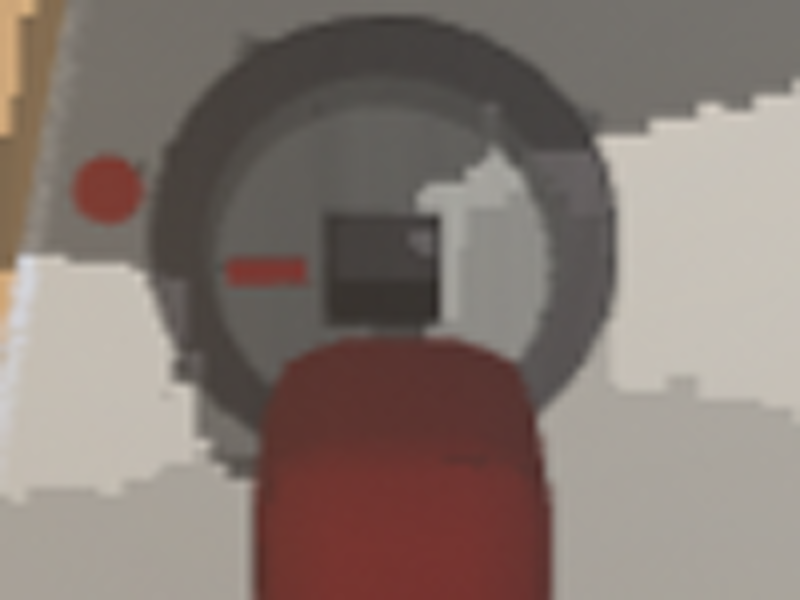

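Run:
```python
from h import *
o=arm.get_obs();R,t=pose(o);p=arm.capture("wrist")
f=lambda u,v,z:(R.T@(ray(p,u,v,z,o)-t)).round(1)
print("mouth",f(317.3,233.1,122.5),"bar top edge",f(319.9,257,t[2]+16),"bottom",f(320,242.2,t[2]-6))
for n in("side","scene"):
    acc={}
    for i in range(4):
        p=arm.capture(n);X=cloud(p)
        for a in(-95,-80,-65,-50):
            k=(np.linalg.norm(X[...,:2]-t[:2],axis=-1)<20)&(np.abs(X[...,2]-t[2]-a)<8); acc.setdefault(a,[]).append((X[k]-t)@R)
    for a in acc: Y=np.vstack(acc[a]);print(n,a,len(Y),Y.mean(0).round(2),np.percentile(Y[:,1:],[5,95],axis=0).round(1).tolist())
```

```text
mouth [128.2  -2.1  -0.4] bar top edge [-15.9  -0.  -33.1] bottom [  6.1   0.  -31.6]
side -95 101 [94.89 -0.87  8.69] [[-5.4, 3.3], [4.3, 12.2]]
side -80 104 [79.91 -0.82  8.97] [[-5.1, 3.4], [4.2, 12.8]]
side -65 101 [64.88 -1.02  8.91] [[-5.1, 3.1], [4.0, 12.6]]
side -50 106 [49.92 -0.89  8.67] [[-5.3, 3.1], [4.6, 12.8]]
scene -95 55 [95.4   1.24  3.58] [[-1.7, -0.9], [3.9, 7.7]]
scene -80 63 [80.17  1.22  3.73] [[-2.6, -0.5], [3.9, 8.3]]
scene -65 63 [65.34  0.87  4.05] [[-2.8, 0.1], [3.9, 8.6]]
scene -50 44 [4.943e+01 3.000e-02 3.730e+00] [[-5.9, -1.0], [4.1, 6.6]]
```

>>> move_arm:
  plan:
    - [0,0,0,-2.4,4.3,0,1]
    - [0,0,0,-2.4,4.3,-8,1]
    - [0,0,0,-2.4,4.3,-14,1]
    - [0,0,0,-2.4,4.3,-14,1]
    - [0,0,0,-2.4,4.3,-14,1]

```text
t: 7.25
tool_pos: [483.8, 67.2, 236.0]
tool_rot: [-2.837, 1.566, 1.997]
ft_force: [0.6, 0.7, -1.5]
width: 0.155
```

>>> move_arm:
  plan:
    - [0,0,0,0,0,-3,1]
    - [0,0,0,0,0,-6,1]
    - [0,0,0,0,0,-8,1]
    - [0,0,0,0,0,-10,1]
    - [0,0,0,0,0,-10,1]

```text
t: 7.75
tool_pos: [484.1, 67.2, 225.8]
tool_rot: [-2.951, 1.566, 1.883]
ft_force: [0.9, 0.2, -2.2]
width: 0.15
```

Run:
```python
from h import *
o=arm.get_obs();R,t=pose(o);print(t.round(1),np.arctan2(R[1,1],R[0,1]).round(3),R[:,0].round(4),o["ft_force"].round(1),o["ft_torque"].round(2))
p=arm.capture("wrist");save(p,"w4",(270,200,370,275),8)
```

```text
[484.1  67.2 225.8] 0.122 [-0.0014  0.0043 -1.    ] [ 0.9  0.2 -2.2] [ 0.01 -0.23 -0.01]
```

>>> move_arm:
  plan:
    - [0,0,0,0,0,-2,1]
    - [0,0,0,0,0,-4,1]
    - [0,0,0,0,0,-6,1]
    - [0,0,0,0,0,-8,1]
    - [0,0,0,0,0,-8,1]

```text
t: 8.3
tool_pos: [484.1, 67.2, 217.6]
tool_rot: [-2.925, 1.566, 1.909]
ft_force: [0.6, -0.7, -1.4]
width: 0.153
```

Run:
```python
from h import *
o=arm.get_obs();R,t=pose(o);print(t.round(1),np.arctan2(R[1,1],R[0,1]).round(3),R[:,0].round(4),o["ft_force"].round(1),o["ft_torque"].round(2),o["q"].round(2))
p=arm.capture("wrist");save(p,"w4",(270,200,370,275),8)
```

```text
[484.1  67.2 217.6] 0.122 [-0.0015  0.0043 -1.    ] [ 0.6 -0.7 -1.4] [-0.02 -0.28 -0.04] [-0.01  0.23  1.78  0.    1.14 -0.13]
```

View pics/w4.png

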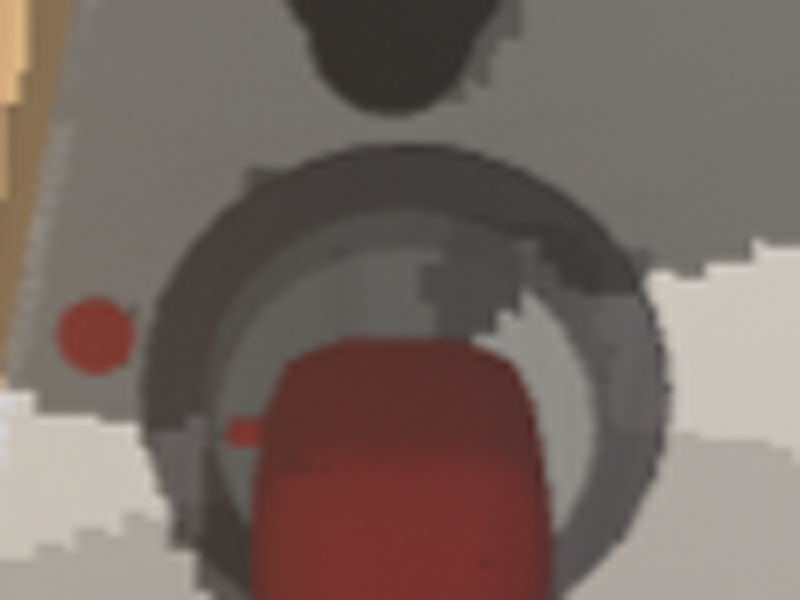

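>>> move_arm:
  plan:
    - [0,0,0.14,-0.6,-0.1,0,1]
    - [0,0,0.28,-1.1,-0.3,0,1]
    - [0,0,0.42,-1.7,-0.6,0,1]
    - [0,0,0.56,-2.1,-0.9,0,1]
    - [0,0,0.7,-2.6,-1.3,0,1]

```text
t: 8.85
tool_pos: [481.6, 66.3, 217.8]
tool_rot: [-3.117, 1.566, 2.423]
ft_force: [-0.2, 2.2, -1.9]
width: 0.156
```

Run:
```python
from h import *
o=arm.get_obs();R,t=pose(o);print(t.round(1),np.arctan2(R[1,1],R[0,1]).round(3),R[:,0].round(4),o["ft_force"].round(1),o["ft_torque"].round(2),o["q"].round(2))
```

```text
[481.6  66.3 217.8] 0.827 [-0.0037  0.0033 -1.    ] [-0.2  2.2 -1.9] [ 0.42 -0.23 -0.05] [-0.01  0.23  1.78  0.    1.14 -0.84]
```

>>> move_arm:
  plan:
    - [0,0,0.14,-0.4,-0.5,0,1]
    - [0,0,0.28,-0.7,-1.0,0,1]
    - [0,0,0.42,-0.9,-1.5,0,1]
    - [0,0,0.56,-1.1,-2.1,0,1]
    - [0,0,0.67,-1.1,-2.5,0,1]

```text
t: 9.35
tool_pos: [480.1, 63.8, 217.8]
tool_rot: [-3.107, 1.565, 3.107]
ft_force: [0.6, 0.3, -0.7]
width: 0.151
```

Run:
```python
from h import *
for i in range(3):
    o=arm.get_obs();R,t=pose(o);p=arm.capture("wrist")
print(t.round(1),np.arctan2(R[1,1],R[0,1]).round(3),R[:,0].round(4),o["ft_force"].round(1),o["ft_torque"].round(2),o["q"].round(2))
save(p,"w5",(240,180,400,300),5)
```

```text
[480.1  63.8 217.8] 1.498 [-5.7e-03  2.0e-04 -1.0e+00] [-1.1 -0.4  0.6] [ 0.01  0.05 -0.08] [-0.01  0.23  1.78  0.    1.14 -1.51]
```

View pics/w5.png

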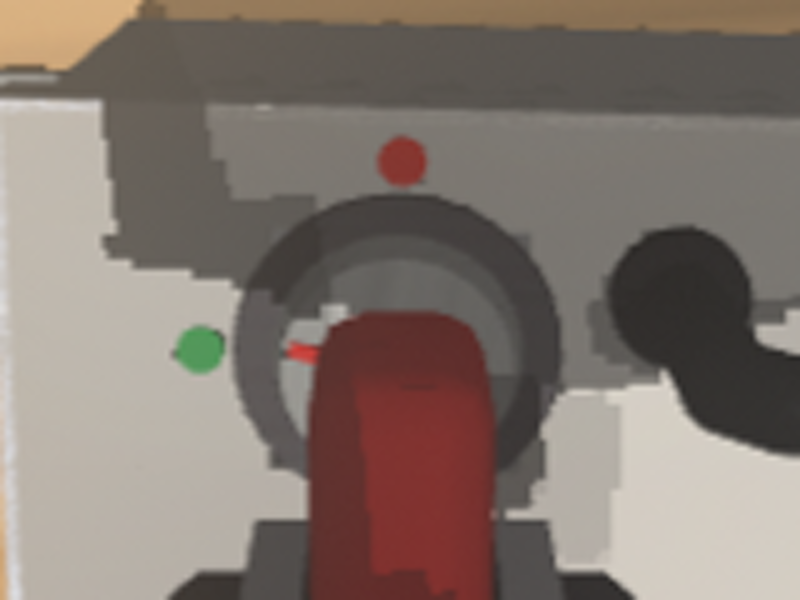

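>>> move_arm:
  plan:
    - [0,0,0.08,0,-0.3,0,1]
    - [0,0,0.08,0,-0.3,0,1]
    - [0,0,0.0,0,0,0,1]
    - [0,0,-0.08,0,0.3,0,1]
    - [0,0,-0.08,0,0.3,0,1]

```text
t: 10.0
tool_pos: [479.9, 64.2, 217.7]
tool_rot: [-3.099, 1.565, 3.024]
ft_force: [-0.4, -0.4, -2.0]
width: 0.151
```

>>> move_arm:
  plan:
    - [0,0,0,0,0,5,1]
    - [0,0,0,0,0,15,1]
    - [0,0,0,0,0,30,1]
    - [0,0,0,0,0,50,1]
    - [0,0,0,0,0,56,1]

```text
t: 10.5
tool_pos: [481.1, 64.2, 276.3]
tool_rot: [2.989, 1.568, 2.83]
ft_force: [1.7, 0.3, -1.3]
width: 0.152
```

Run:
```python
from h import *
for i in range(2):
    o=arm.get_obs();R,t=pose(o);p=arm.capture("wrist")
print(t.round(1),np.arctan2(R[1,1],R[0,1]).round(3),R[:,0].round(4),o["ft_force"].round(1),o["width"]*85)
q=arm.capture("scene");X=cloud(q)
save(p,"w6",(240,160,400,280),5)
# stand geometry from both fixed cameras
for n in("scene","side"):
    q=arm.capture(n);X=cloud(q)
    m=(np.abs(X[...,2]-55)<6)&(X[...,0]>370)&(X[...,0]<620)&(np.abs(X[...,1]+288)<50)
    Y=X[m];print(n,m.sum(),cv2.minAreaRect(Y[:,:2].astype(np.float32)),Y.mean(0).round(1))
    print([(np.round(r["point"],1).tolist(),round(r["score"],2)) for r in arm.mark_of(q,"key_stand")[:2]])
```

```text
[481.2  64.2 276.2] 1.411 [-2.e-03  7.e-04 -1.e+00] [0.4 0.2 0.2] 12.941651427016252
scene 905 ((491.3053283691406, -286.414794921875), (65.40189361572266, 215.0672149658203), 82.77857208251953) [ 505.7 -285.1   55.4]
[([493.2, -288.0, 0.1], 0.79), ([251.8, -390.6, -0.4], 0.57)]
side 2130 ((494.9302062988281, -287.44769287109375), (65.42784881591797, 210.30450439453125), 83.06205749511719) [ 494.8 -291.9   55.9]
[([259.1, -388.7, -6.2], 0.75), ([493.7, -285.1, 2.2], 0.74)]
```

View pics/w6.png

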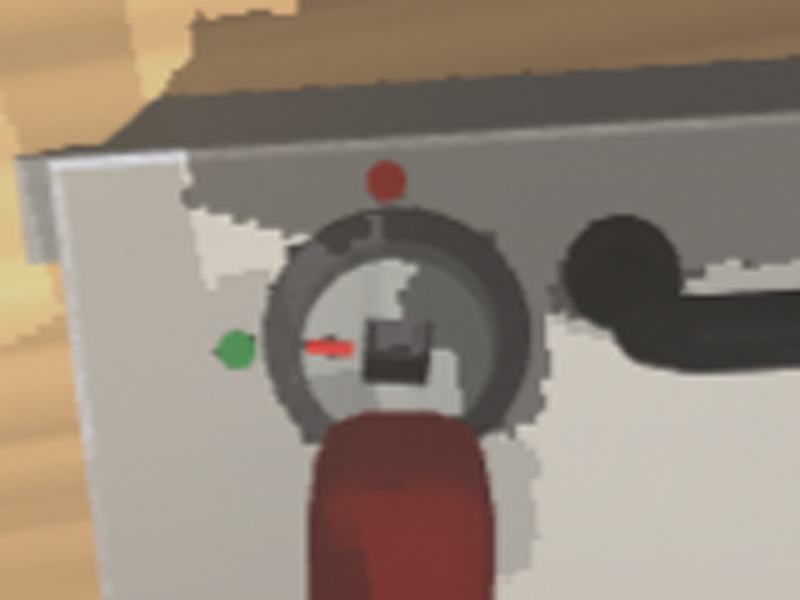

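>>> move_arm:
  plan:
    - [0,0,-0.14,6,-30,0,1]
    - [0,0,-0.28,15,-68,0,1]
    - [0,0,-0.42,25,-106,0,1]
    - [0,0,-0.56,35,-146,0,1]
    - [0,0,-0.7,44,-186,0,1]

```text
t: 11.35
tool_pos: [523.1, -123.2, 272.1]
tool_rot: [-3.035, 1.562, 2.383]
ft_force: [0.9, 0.2, -1.8]
width: 0.152
```

>>> move_arm:
  plan:
    - [0,0,-0.14,9,-38,0,1]
    - [0,0,-0.28,18,-78,0,1]
    - [0,0,-0.42,28,-115,0,1]
    - [0,0,-0.56,36,-145,0,1]
    - [0,0,-0.7,40,-162,0,1]

```text
t: 11.85
tool_pos: [563.3, -288.0, 270.8]
tool_rot: [-2.931, 1.562, 1.779]
ft_force: [-1.2, 0.3, -1.3]
width: 0.154
```

Run:
```python
from h import *
for i in range(3):
    o=arm.get_obs();R,t=pose(o);p=arm.capture("wrist")
print(o["t"],t.round(1),np.arctan2(R[1,1],R[0,1]).round(3),R[:,0].round(4),o["width"]*85)
```

```text
11.95 [ 563.2 -287.8  270.8] 0.001 [-0.0019  0.0089 -1.    ] 12.89581679285612
```

>>> move_arm:
  plan:
    - [-0.009,-0.002,-0.12,2,-3.2,-20,1]
    - [-0.009,-0.002,-0.12,2,-3.2,-50,1]
    - [-0.009,-0.002,-0.12,2,-3.2,-75,1]
    - [-0.009,-0.002,-0.12,2,-3.2,-90,1]
    - [-0.009,-0.002,-0.12,2,-3.2,-90,1]

```text
t: 12.5
tool_pos: [562.6, -286.4, 177.9]
tool_rot: [-2.262, 1.563, 2.34]
ft_force: [-0.1, 0.8, -1.8]
width: 0.152
```

Run:
```python
from h import *
for i in range(2):
    o=arm.get_obs();R,t=pose(o);p=arm.capture("side")
print(o["t"],t.round(1),np.arctan2(R[1,1],R[0,1]).round(3),R[:,0].round(4),o["ft_force"].round(1))
tip=t+R@[110,0,4.2];print(tip.round(1))
q=arm.capture("scene")
def crop(p):
    u,v=proj(p,tip);u,v=int(u),int(v)
    im=cv2.resize(p["color"][v-30:v+30,u-32:u+32],None,fx=6,fy=6,interpolation=cv2.INTER_CUBIC)
    for X in(tip,[563,-295.6,55],[565.4,-295.1,55]):
        x,y=proj(p,X);cv2.circle(im,(int((x-u+32.5)*6),int((y-v+30.5)*6)),2,(0,255,0),-1)
    return im
cv2.imwrite("pics/ins.png",np.hstack([crop(p),crop(q)])[:,:,::-1])
```

```text
12.55 [ 563.7 -287.3  179.6] -0.112 [-0.0028  0.0037 -1.    ] [-0.6 -0.8 -0.2]
[ 562.9 -291.    69.6]
```

View pics/ins.png

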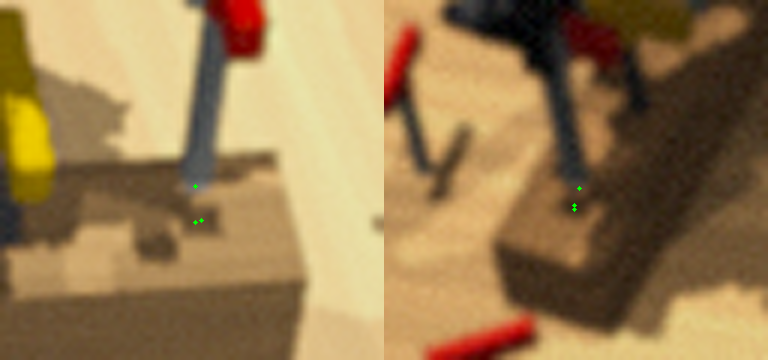

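>>> move_arm:
  plan:
    - [-0.003,-0.002,0,1.8,-4,0,1]
    - [-0.003,-0.002,0,1.8,-4,-4,1]
    - [-0.003,-0.002,0,1.8,-4,-8,1]
    - [-0.003,-0.002,0,1.8,-4,-8,1]
    - [-0.003,-0.002,0,1.8,-4,-8,1]

```text
t: 13.15
tool_pos: [566.8, -292.5, 173.5]
tool_rot: [1.12, 1.568, -0.564]
ft_force: [0.4, -1.5, -0.9]
width: 0.147
```

Run:
```python
from h import *
for i in range(3):
    o=arm.get_obs();R,t=pose(o);arm.capture("side")
print(o["t"],t.round(1),np.arctan2(R[1,1],R[0,1]).round(3),R[:,0].round(4),o["ft_force"].round(1),(t+R@[110,0,4.2]).round(1))
```

```text
13.25 [ 567.  -292.7  173.7] -0.113 [ 0.003  -0.0019 -1.    ] [-0.  -0.6 -0.7] [ 566.8 -297.1   63.7]
```

>>> move_arm:
  plan:
    - [0.002,0.002,0,-1.7,1.7,0,1]
    - [0.002,0.002,0,-1.7,1.7,-5,1]
    - [0.002,0.002,0,-1.7,1.7,-10,1]
    - [0.002,0.002,0,-1.7,1.7,-15,1]
    - [0.002,0.002,0,-1.7,1.7,-18,1]

```text
t: 13.8
tool_pos: [565.0, -290.8, 154.8]
tool_rot: [3.066, 1.57, 1.383]
ft_force: [1.1, -0.2, -1.5]
width: 0.153
```

Run:
```python
from h import *
for i in range(2):
    o=arm.get_obs();R,t=pose(o);arm.capture("side")
print(o["t"],t.round(1),np.arctan2(R[1,1],R[0,1]).round(3),R[:,0].round(4),o["ft_force"].round(1),(t+R@[110,0,4.2]).round(1))
```

```text
13.85 [ 564.8 -290.6  154.5] -0.113 [-4.e-04  1.e-03 -1.e+00] [-0.6 -0.8 -1.1] [ 564.3 -294.7   44.5]
```

Tip is 10 mm into the hole without force. On down to just above the floor.

>>> move_arm:
  plan:
    - [0,0,0,0,0,-8,1]
    - [0,0,0,0,0,-16,1]
    - [0,0,0,0,0,-24,1]
    - [0,0,0,0,0,-30,1]
    - [0,0,0,0,0,-33,1]

```text
t: 14.4
tool_pos: [564.4, -290.4, 120.8]
tool_rot: [-2.33, 1.569, 2.269]
ft_force: [-0.4, 0.0, -0.3]
width: 0.156
```

Run:
```python
from h import *
o=arm.get_obs();R,t=pose(o)
print(o["t"],t.round(1),o["ft_force"].round(1),(t+R@[110,0,4.2]).round(1))
```

```text
14.4 [ 564.4 -290.4  120.8] [-0.4  0.  -0.3] [ 563.8 -294.4   10.8]
```

>>> move_arm:
  plan:
    - [0,0,0,0,0,0,0.5]
    - [0,0,0,0,0,0,-0.3]
    - [0,0,0,0,0,0,-0.3]
    - [0,0,0,0,0,0,-0.3]
    - [0,0,0,0,0,0,-0.3]

```text
t: 14.9
tool_pos: [564.6, -290.6, 121.2]
tool_rot: [-2.44, 1.569, 2.159]
ft_force: [0.7, -0.0, -0.6]
width: 0.651
```

>>> move_arm:
  plan:
    - [0,0,0,0,0,15,-0.3]
    - [0,0,0,0,0,50,-0.3]
    - [0,0,0,0,0,95,-0.3]
    - [0,0,0,0,0,135,-0.3]
    - [0,0,0,0,0,150,-0.3]

```text
t: 15.4
tool_pos: [566.7, -291.8, 277.7]
tool_rot: [1.182, 1.563, -0.502]
ft_force: [0.8, 0.3, -1.8]
width: 0.651
```

Run:
```python
from h import *
o=arm.get_obs();R,t=pose(o);p=arm.capture("side");q=arm.capture("scene")
print(o["t"],t.round(1),np.arctan2(R[1,1],R[0,1]).round(3),R[:,0].round(4),o["width"]*85)
for n,p in(("side",p),("scene",q)):
    X=cloud(p);h=cv2.cvtColor(p["color"],cv2.COLOR_RGB2HSV)
    m=((h[...,0]<6)|(h[...,0]>172))&(h[...,1]>150)&(h[...,2]>90)&(np.abs(X[...,0]-564)<40)&(np.abs(X[...,1]+294)<60)&(X[...,2]>60)
    Y=X[m];print(n,m.sum(),np.percentile(Y,[2,50,98],axis=0).round().tolist())
    for k in("latch_mouth","pull","cover_hinge"): print(k,[(np.round(r["point"],1).tolist(),round(r["score"],2)) for r in arm.mark_of(p,k)[:1]])
    m=(X[...,2]>148)&(X[...,2]<175)&(np.abs(X[...,0]-485)<30)&(np.abs(X[...,1]-160)<80);Y=X[m]
    print("bar",m.sum(),Y.mean(0).round(1),np.percentile(Y,[2,98],axis=0).round().tolist(),np.polyfit(Y[:,1],Y[:,0],1))
```

```text
15.4 [ 566.7 -291.8  277.7] -0.113 [ 0.0066 -0.0036 -1.    ] 55.364816819986025
side 170 [[552.0, -334.0, 120.0], [558.0, -305.0, 136.0], [567.0, -267.0, 139.0]]
latch_mouth [([485.8, 60.0, 125.3], 0.55)]
pull [([487.3, 160.1, 160.6], 0.69)]
cover_hinge [([683.1, 140.3, 111.0], 0.79)]
bar 125 [483.  145.  163.8] [[475.0, 98.0, 150.0], [492.0, 211.0, 168.0]] [9.12306896e-02 4.69818706e+02]
scene 82 [[556.0, -328.0, 112.0], [564.0, -301.0, 134.0], [570.0, -262.0, 140.0]]
latch_mouth [([484.1, 62.9, 120.9], 0.51)]
pull [([485.5, 158.5, 159.8], 0.69)]
cover_hinge [([683.5, 140.1, 110.5], 0.67)]
bar 197 [484.5 160.3 162.7] [[475.0, 102.0, 150.0], [494.0, 217.0, 170.0]] [8.35462434e-02 4.71091809e+02]
```

>>> move_arm:
  plan:
    - [0,0,0.01,-6,30,0,-0.3]
    - [0,0,0.01,-14,73,0,-0.3]
    - [0,0,0.01,-22,118,0,-0.3]
    - [0,0,0.01,-30,163,0,-0.3]
    - [0,0,0.01,-38,208,0,-0.3]

```text
t: 16.3
tool_pos: [524.7, -80.3, 268.3]
tool_rot: [-2.067, 1.564, 2.542]
ft_force: [0.7, -0.5, 0.2]
width: 0.648
```

>>> move_arm:
  plan:
    - [0,0,0,-8,45,0,-0.3]
    - [0,0,0,-17,90,-10,-0.3]
    - [0,0,0,-26,135,-20,-0.3]
    - [0,0,0,-34,180,-30,-0.3]
    - [0,0,0,-40,215,-40,-0.3]

```text
t: 16.8
tool_pos: [483.1, 136.9, 227.0]
tool_rot: [-1.956, 1.562, 2.654]
ft_force: [0.7, 0.0, -0.2]
width: 0.654
```

Run:
```python
from h import *
for i in range(3):
    o=arm.get_obs();R,t=pose(o);p=arm.capture("wrist")
print(o["t"],t.round(1),np.arctan2(R[1,1],R[0,1]).round(3),R[:,0].round(4),o["width"]*85)
X=cloud(p,o);m=(X[...,2]>150)&(X[...,2]<175)&(np.abs(X[...,0]-485)<30)&(np.abs(X[...,1]-160)<80)&(p["color"].max(-1)<90);Y=X[m]
print("bar",m.sum(),Y.mean(0).round(1),np.percentile(Y,[2,98],axis=0).round().tolist())
```

```text
16.9 [481.9 138.2 226. ] -0.099 [-0.0104  0.0047 -0.9999] 55.27996758409805
bar 3703 [484.7 165.2 163.7] [[475.0, 107.0, 157.0], [493.0, 216.0, 166.0]]
```

>>> move_arm:
  plan:
    - [-0.005,-0.01,0,3,15,0,-0.3]
    - [-0.005,-0.01,0,3,21,-15,-0.3]
    - [-0.005,-0.01,0,3,21,-40,-0.3]
    - [-0.005,-0.01,0,3,21,-60,-0.3]
    - [-0.005,-0.01,0,3,21,-71,-0.3]

```text
t: 17.45
tool_pos: [485.4, 156.0, 154.0]
tool_rot: [-0.436, 1.568, -2.107]
ft_force: [-0.3, 0.1, -0.3]
width: 0.651
```

>>> move_arm:
  plan:
    - [0,0,0,0,0,0,-0.3]
    - [0,0,0,0,0,0,0.4]
    - [0,0,0,0,0,0,1]
    - [0,0,0,0,0,0,1]
    - [0,0,0,0,0,0,1]

```text
t: 17.95
tool_pos: [483.9, 156.1, 154.9]
tool_rot: [-0.917, 1.566, -2.589]
ft_force: [-5.3, 0.6, 7.5]
width: 0.119
```

Run:
```python
from h import *
for i in range(3):
    o=arm.get_obs();R,t=pose(o);p=arm.capture("scene")
print(o["t"],t.round(1),np.arctan2(R[1,1],R[0,1]).round(3),R[:,0].round(4),o["width"]*85,o["ft_force"].round(1))
# lift waypoints (grasp point about hinge)
c,s=np.cos(-.101),np.sin(-.101)
g=t+R[:,0]*-5; r0=(-200,48)
for d in range(0,66,5):
    a=np.radians(d);x=r0[0]*np.cos(a)+r0[1]*np.sin(a);z=-r0[0]*np.sin(a)+r0[1]*np.cos(a)
    print(d,np.round([(x+200)*c,(x+200)*s,z-48],1))
```

```text
18.05 [483.9 156.1 154.9] -0.1 [-0.0037 -0.0025 -1.    ] 9.688965512353409 [-5.7  0.4  7.5]
0 [ 0. -0.  0.]
5 [ 4.9 -0.5 17.2]
10 [11.3 -1.1 34. ]
15 [19.1 -1.9 50.1]
20 [28.3 -2.9 65.5]
25 [38.8 -3.9 80. ]
30 [50.5 -5.1 93.6]
35 [ 63.4  -6.4 106. ]
40 [ 77.2  -7.8 117.3]
45 [ 92.   -9.3 127.4]
50 [107.7 -10.9 136.1]
55 [124.  -12.6 143.4]
60 [140.8 -14.3 149.2]
65 [158.2 -16.  153.5]
```

>>> move_arm:
  plan:
    - [0,0,0,2,-0.2,8,1]
    - [0,0,0,5,-0.5,17,1]
    - [0,0,0,8,-0.8,26,1]
    - [0,0,0,11,-1.1,34,1]
    - [0,0,0,15,-1.5,42,1]

```text
t: 18.6
tool_pos: [498.5, 154.6, 197.5]
tool_rot: [-1.038, 1.565, -2.71]
ft_force: [-0.6, 1.9, -7.5]
width: 0.119
```

```bash
cat > st.py <<'E'
from h import *
for i in range(2):
    o=arm.get_obs();R,t=pose(o);p=arm.capture("scene")
print(o["t"],t.round(1),np.arctan2(R[1,1],R[0,1]).round(3),R[:,0].round(4),o["width"]*85,o["ft_force"].round(1),o["ft_torque"].round(2))
H=np.array([683.5,139.,111.5]);c,s=np.cos(-.101),np.sin(-.101)
g=t-R[:,0]*5-H; x=g[0]*c+g[1]*s; print("from grasp point: angle",np.degrees(np.arctan2(g[2],-x)-np.arctan2(48,200)).round(1),"radius",np.hypot(x,g[2]).round(1),"of 205.7")
for k in("pull",): print(k,[(np.round(r["point"],1).tolist(),round(r["score"],2)) for r in arm.mark_of(p,k)[:2]])
X=cloud(p); d=(X-H); bx=d[...,0]*c+d[...,1]*s; by=-d[...,0]*s+d[...,1]*c; r=np.hypot(bx,d[...,2])
m=(by>-140)&(by<-115)&(r>60)&(r<215)&(bx<0)&(d[...,2]>0)
if m.sum()>20: print("sheet angle (depth)",m.sum(),np.degrees(np.median(np.arctan2(d[...,2][m],-bx[m]))).round(1))
E
python3 st.py
```

```text
18.65 [499.1 154.6 198.6] -0.1 [-0.0042 -0.0023 -1.    ] 9.787709354439484 [-3.1  1.3 -5.3] [0.24 0.83 0.02]
from grasp point: angle 13.0 radius 206.7 of 205.7
pull [([503.0, 158.1, 203.2], 0.92)]
sheet angle (depth) 443 13.9
```

>>> move_arm:
  plan:
    - [0,0,0,6.5,-0.7,12,1]
    - [0,0,0,14,-1.4,25,1]
    - [0,0,0,23,-2.3,36,1]
    - [0,0,0,32,-3.2,47,1]
    - [0,0,0,42,-4.2,57.5,1]

```text
t: 19.25
tool_pos: [537.2, 150.8, 254.2]
tool_rot: [-1.331, 1.559, -3.002]
ft_force: [-8.4, 2.4, -2.6]
width: 0.115
```

```bash
python3 st.py
```

```text
19.3 [539.3 150.7 256.3] -0.101 [-0.0088 -0.0017 -1.    ] 9.723452841028188 [-10.3   2.    4.8] [0.35 2.31 0.01]
from grasp point: angle 32.5 radius 208.2 of 205.7
pull [([571.2, 150.0, 0.2], 0.68), ([542.9, 153.3, 258.4], 0.67)]
sheet angle (depth) 517 32.8
```

>>> move_arm:
  plan:
    - [0,0,0,11.5,-1.3,11,1]
    - [0,0,0,25.5,-2.7,22,1]
    - [0,0,0,40.5,-4.2,32,1]
    - [0,0,0,56.5,-5.8,40,1]
    - [0,0,0,69.5,-7.2,46,1]

```text
t: 19.9
tool_pos: [606.0, 144.2, 302.6]
tool_rot: [-1.417, 1.558, -3.088]
ft_force: [-7.9, 2.9, 3.8]
width: 0.116
```

```bash
python3 st.py
```

```text
19.95 [609.4 143.8 303.3] -0.101 [-7.4e-03 -8.0e-04 -1.0e+00] 9.611865850680907 [-3.3  0.4  9.6] [0.18 0.87 0.1 ]
from grasp point: angle 55.9 radius 210.3 of 205.7
pull [([609.9, 146.0, 302.9], 0.89)]
sheet angle (depth) 528 55.7
```

>>> move_arm:
  plan:
    - [0,0,0,5,-0.5,2,1]
    - [0,0,0,10,-1,3.5,1]
    - [0,0,0,14,-1.4,4.5,1]
    - [0,0,0,14,-1.4,4.5,1]
    - [0,0,0,14,-1.4,4.5,1]

```text
t: 20.55
tool_pos: [622.0, 142.6, 307.8]
tool_rot: [-1.38, 1.563, -3.052]
ft_force: [-5.4, 0.3, 3.7]
width: 0.112
```

```bash
python3 st.py
python3 - <<'E'
from h import *
p=arm.capture("side");save(p,"fin",(220,100,460,420),2)
X=cloud(p);h=cv2.cvtColor(p["color"],cv2.COLOR_RGB2HSV)
for c,m in(("red",((h[...,0]<6)|(h[...,0]>172))),("yel",(h[...,0]>22)&(h[...,0]<34)),("blu",(h[...,0]>105)&(h[...,0]<125))):
    m=m&(h[...,1]>150)&(h[...,2]>90)&(X[...,0]>400)&(X[...,0]<600)&(np.abs(X[...,1]+288)<60)&(X[...,2]>100)&(X[...,2]<150)
    print(c,m.sum(),np.median(X[m],0).round())
E
```

```text
20.6 [621.9 142.6 307.7] -0.101 [-8.1e-03 -7.0e-04 -1.0e+00] 9.474511839102162 [-5.6  0.8  2.8] [ 0.21  1.07 -0.02]
from grasp point: angle 59.5 radius 210.4 of 205.7
pull [([624.6, 145.0, 308.7], 0.71)]
sheet angle (depth) 531 59.4
red 173 [ 559. -305.  136.]
yel 222 [ 492. -295.  136.]
blu 89 [ 423. -289.  136.]
```

View pics/fin.png

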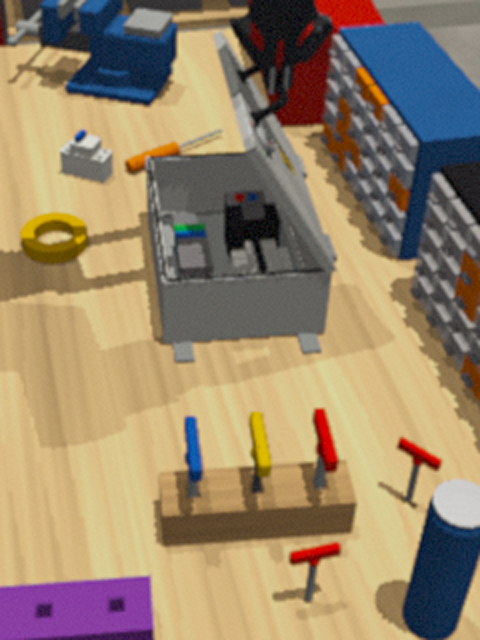

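The picture shows the cover open and held in the gripper (crop about 265,110). The three keys stand in the stand at (193,450), (260,445) and (325,440), and the other items are in place. The arm is still, so I'm handing in.

```bash
python3 -c "
from cell import arm
print(arm.get_obs()['qvel'].round(3)); print(arm.sign_off())"
```

```text
[-0.    -0.002 -0.001 -0.     0.001  0.001]
the job is handed in; nothing more can be done
None
```

The job is handed in at about 21 s: the latch is unlocked, the red key is back in the stand and the arm is holding the cover open at about 60 degrees. Sign-off gives no verdict, so the figures below are my own measurements.

- **Latch:** I pushed the red key about 15 mm into the recess and turned it anticlockwise. The last picture of the head showed its line pointing almost at the green dot, which I estimate as roughly 1.5 rad.
- **Key:** it went back into its own hole without resistance and I let go of it. Its bar top reads about 136 mm high, the same as the other two keys and as at the start, so the foot is at the bottom of the hole.
- **Cover:** it reads 59.5 degrees from the arm's position and 59.4 degrees from the depth picture. The gripper is closed on the handle bar and the arm was still at hand-in.
- **Bench:** the other keys, tape, screwdriver, breaker and can look unmoved. The multimeter lies outside the last picture, so I did not recheck it.

Near 60 degrees, my computed distance from hinge to handle came out about 5 mm too long (210 mm against 206 mm). This is probably a hinge-position or calibration error, and the forces on the wrist stayed low (about 6 N at the end).

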